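# Scrap the broken punch, then lift and hold the punch carrier level

## Task

Pull the snapped punch (the one clearly shorter than the other three) out of the wooden punch carrier and drop it into the steel scrap box. Then take the carrier by its bar handle, lift it about 10 cm clear of the bench with the three sound punches still standing in their holes, and finish while holding it there, level and still: do not put it down or let go. Leave everything else on the bench where it is.

Things in the scene. Friction and masses are not known exactly. Their poses are not given: they have to be found in the camera images.
- carrier: loose wooden punch carrier, about 450 g without punches: a block 270 mm long (its x), 70 mm wide (its y), 35 mm high, lying flat on the bench. Origin: centre of the block's underside, z up. On its long centre line (y = 0) are four round upright blind holes 16 mm wide and 25 mm deep, at x = -112, -70, +70 and +112 mm, each with a punch in it at the start; in the middle stands the bar handle, reaching 103 mm above the underside. The carrier yaw varies.
- handle (a point): centre of the carrier's wooden bar handle, 95 mm above the carrier's underside: bar 60 mm long along the carrier's x, 14 mm wide along its y, 16 mm high, carried on two 14 mm posts 21 mm to either side of its middle. Nothing but the bar is above the punches' tops. With one punch gone the load is uneven along the bar: the balance point lies about 10 to 18 mm from the bar's middle, towards the fuller end.
- stub: the broken punch: same 14 mm round steel rod, but snapped off to 60 mm long, about 70 g, so that it shows only 35 mm above the block, clearly shorter than the other three. Stands in any one of the four holes. Origin: centre of its lower end (in the hole, 10 mm above the carrier's underside); z along the rod.
- stub_mid (a point): middle of the broken punch's length, 30 mm above its lower end
- punch_a: sound drive punch: plain round steel rod 14 mm in diameter, 85 mm long, about 100 g, standing loosely in one of the carrier's four holes (which one varies) so that 60 mm shows above the block. Origin: centre of its lower end; z along the rod.
- punch_b: sound drive punch: plain round steel rod 14 mm in diameter, 85 mm long, about 100 g, standing loosely in one of the carrier's four holes (which one varies) so that 60 mm shows above the block. Origin: centre of its lower end; z along the rod.
- punch_c: sound drive punch: plain round steel rod 14 mm in diameter, 85 mm long, about 100 g, standing loosely in one of the carrier's four holes (which one varies) so that 60 mm shows above the block. Origin: centre of its lower end; z along the rod.
- scrap_box: open dark sheet-steel scrap box fixed to the bench, outside 130 mm (its x) by 140 mm (its y) by 55 mm high, walls and floor 5 mm, empty at the start. Origin: centre of its underside, z up. It stands to the left or to the right of the carrier.
- table: the dark wooden bench; its top is the work surface at z = 0
- pommel_form: bystander: tan dome-shaped pommel form on a wooden base 120 x 120 mm, 104 mm high, fixed, on the side of the carrier where the scrap box is not. Origin: centre of its underside.
- hammer: bystander: hammer lying on the bench, 260 mm long along its x, head at +x; origin under its middle
- tin: bystander: round metal tin 72 mm wide, 30 mm high; origin: centre of its underside
- jar: bystander: amber glass jar 64 mm wide, 90 mm high; origin: centre of its underside
- stirrup: bystander: steel stirrup iron lying flat, 122 x 142 mm, 12 mm high; origin under its middle
- girth_ring: bystander: brass ring lying flat, 56 mm wide, 7 mm high; origin: centre of its underside
- slicker: bystander: turned wooden edge slicker standing upright, 36 mm wide, 88 mm high; origin: centre of its underside
- cork_block: bystander: cork block 90 x 50 x 35 mm; origin: centre of its underside
There are look-alikes about, which are no part of the job. Of the things that look like the scrap_box, take the one that is farthest to the robot's left at the start.

How it is judged:
By the outcome, as a careful person would: the job done as asked, in the order asked, and still so for the second after the job is handed in, while the arm keeps its last pose, push and grip.
It also fails if it takes over 53 s, if anything falls off the work surface, if the arm or the gripper's body presses on something with over 40 N, if the wrist force passes 120 N, or if a joint passes its speed limit or range.

## Robot

A 6-joint arm with a two-finger parallel gripper is mounted at the origin on the work surface. World frame = base frame: x ahead of the robot, y to its left, z up, the work surface at z = 0. Lengths are in m, angles in rad, forces in N, time in s.
With the tool pointing down it reaches from about 0.35 to 0.775 m from the base axis. Payload 5.5 kg.
Tool frame: the origin (TCP) lies midway between the tips of the shut fingers; the grasp point (between the pads) lies 19 mm behind it; z points along the fingers, y is the line along which they close (so a half turn about z gives the same grasp; the last joint's range is limited). The gripper opens to 85 mm and grips with 20 to 120 N. Pads are 22 mm wide; open, the fingers measure 114 mm over their backs; the gripper's body (76 mm by 85 mm) begins 54 mm behind the grasp point. The pads swing forward as they close: fully open they stand 13 mm farther back than shut.
Start: joints at [1.061, 0.313, 0.046, 1.304, 0, 1.431], TCP at [0.208, 0.536, 0.231] pointing down, gripper open.
Joint ranges: [-2.76, 2.76], [-0.86, 1.69], [-1.03, 1.26], [-2.2, 2.34], [-1.47, 1.5], [-3.14, 3.14]. Speed limits (rad/s): [2.57, 2.57, 3.14, 3.14, 3.14, 3.14].

## Interface

Orientations are given as a unit quaternion [w, x, y, z].
In Python, from workcell import env gives the robot as it stands.
- The arm moves only by the tool move_arm, never from a script. Its argument "targets" is a list of rows, each a list of 3 entries, a list of its own where there are three numbers: the shift along the tool's x, y, z in mm, then the turn, a rotation vector about the tool's x, y, z in units of 10 degrees (1.0 is 10 degrees), then the closure, from -1 (fully open) to 1 (shut). In form: [[[dx, dy, dz], [ax, ay, az], gripper], ...]. A call has 1 to 5 rows; each row is the pose to reach, as a shift and turn from the pose commanded when the call began, along the tool's axes at that moment; what a row does not reach only later rows make up. A row lasts 1/8 s, in which the tool goes at most 62.5 mm and 10.7 degrees, less where a joint would pass 70% of its speed; a pose out of reach is approached as far as the arm can. A call with a gripper value outside its range is refused whole. The fingers move at their own pace and stop on an object; "squeeze" is the grip in N (left out, the last holds). Time passes only in rows, so rows that repeat a pose let the fingers close. It gives the time, the measured TCP pose, the force, the opening and the grip force at its end, in the units of the state.
- env.get_state(): the state, without advancing time (a new reading comes with each control period).
- env.read_camera(name): name is "side" or "top"; returns a dict with "pixels" (400x640x3 uint8, red, green, blue), "fovy" (degrees; the focal length in pixels is half the picture's height over the tangent of half this angle, whatever the lens; pixels are square), "cx", "cy" (the principal point, pixels), "extrinsics" (4x4, takes a point from world to camera coordinates). Camera axes: x right, y up, looking along -z (the intrinsics and any distortion apply to the point x, -y, -z); pixel columns grow to the right and rows downward; lengths in m; the calibration is good to about 2 mm. A picture is of the moment at which its call begins. There is no depth.
- env.hand_in(): hands the job in; it is judged then, once.
Trained networks look in a picture, given as the dict that the camera call returned (one of the last four; its "shot" number tells which), for a name from the list of things; names that differ only in an ending like _2 or _b are one class to them, and where a whole thing is asked for, a point or a joint stands for the part that bears it (a point fixed in the world has none). Each returns a list of dicts, best first, with "confidence" (0 to 1); they miss things now and then, are a little off and sometimes report something else, mostly with a low value. They report only what shows in the picture. A call takes as long as a camera call. They do not tell look-alikes from the thing itself.
- env.spot_in(thing, picture): "centre" ([x, y, z] in m, in world coordinates, good to about 4 mm: the middle of the surface that is visible of it).
- env.regions_of(thing, picture): "mask" (400x640 bool, what is visible of it).
- env.landmark_of(thing, picture): "centre" ([x, y, z] in m, in world coordinates, good to about 4 mm: a listed point, or the origin of a listed thing).
The state is a dict: "clock": time; "joint_pos": joint angles; "qvel": joint speeds; "tau": joint torques, N m; "tcp_pos": TCP position; "orientation": TCP orientation; "wrist_force": force on the tool from outside, world axes, zero at the start; "ft_torque": the same for the moment, N m; "finger_gap": finger opening in m; "grip_force": force on a finger pad.
Only numpy, scipy, OpenCV 4.12 (cv2) and the standard library are available. Lean on these libraries where they do the work, as an engineer would, in place of code of your own. Each camera call takes 0.05 s, during which the arm holds its last target. There are 200 camera calls.

## Working session

There is one attempt and no reset: what is moved stays moved. The work goes in short steps, Python scripts to look and compute and a tool call to move; the robot and the scene stay as the last step left them, time stands still between calls to the robot, and variables do not carry over. Pictures are saved under pics/ and viewed, at most 10 in all, crops included, and the job is handed in when it is done.

Besides the shell and the picture viewer there is one more tool, called after "Request:" as name([rows], argument=value, ...), one row to a line, values as JSON. move_arm: Moves the arm, as the interface text tells. Its arguments: {"type":"object","properties":{"targets":{"type":"array","items":{"type":"array"}},"squeeze":{"type":"number"}},"required":["targets"]}

```bash
mkdir -p pics
cat > h.py <<'E'
import numpy as np, cv2
from workcell import env
def shot(n,f=None):
    p=env.read_camera(n)
    if f: cv2.imwrite('pics/'+f,p['pixels'][:,:,::-1])
    return p
def proj(p,X):
    c=p['extrinsics']@np.r_[X,1]; f=200/np.tan(np.radians(p['fovy'])/2)
    return np.array([p['cx']+f*c[0]/-c[2], p['cy']-f*c[1]/-c[2]])
def ray(p,u,v,z):
    f=200/np.tan(np.radians(p['fovy'])/2)
    d=np.array([(u-p['cx'])/f,-(v-p['cy'])/f,-1]); E=p['extrinsics']; R=E[:3,:3];t=E[:3,3]
    o=-R.T@t; d=R.T@d
    return o+d*(z-o[2])/d[2]
E
python3 - <<'E'
from h import *
np.set_printoptions(precision=4,suppress=True)
ps={n:shot(n,n+'1.png') for n in('top','side')}
for n,p in ps.items():
    print(n,p['fovy'],p['cx'],p['cy'],[k for k in p if k not in('pixels','extrinsics')],p.get('distortion'))
    for t in('carrier','handle','stub','stub_mid','punch_a','scrap_box','pommel_form','jar','slicker'):
        for d in env.landmark_of(t,p): print(t,np.round(d['centre'],4),round(d['confidence'],2),proj(p,d['centre']).round())
print(env.get_state())
E
```

```text
top 55.04254467145555 320.64357672216545 203.43181842710925 ['fovy', 'cx', 'cy', 'shot'] None
carrier [ 0.5963 -0.0333  0.0008] 0.81 [324. 176.]
handle [ 0.5997 -0.0297  0.0946] 0.81 [323. 166.]
stub [0.5976 0.0388 0.0124] 0.51 [299. 175.]
stub_mid [0.5985 0.0408 0.0376] 0.56 [298. 172.]
punch_a [ 0.605  -0.1031  0.0094] 0.62 [348. 172.]
punch_a [ 0.6068 -0.139   0.0098] 0.48 [360. 172.]
punch_a [0.5966 0.0796 0.0088] 0.4 [285. 176.]
scrap_box [0.5017 0.365  0.0012] 0.97 [186. 209.]
scrap_box [0.2167 0.2722 0.0003] 0.88 [214. 312.]
scrap_box [0.5984 0.0404 0.0096] 0.72 [299. 175.]
pommel_form [ 0.3733 -0.1277  0.0005] 0.64 [359. 253.]
pommel_form [ 0.5053 -0.3622 -0.002 ] 0.56 [438. 206.]
jar [ 0.7342  0.2411 -0.0025] 0.89 [232. 133.]
slicker [ 0.6719  0.3141 -0.0025] 0.66 [207. 153.]
side 50.84393400262107 319.39660175031213 197.34236037401277 ['fovy', 'cx', 'cy', 'shot'] None
carrier [ 0.5984 -0.03    0.0016] 0.65 [340. 207.]
handle [ 0.602  -0.0287  0.094 ] 0.91 [342. 184.]
stub [0.5985 0.0351 0.0108] 0.37 [334. 191.]
stub_mid [0.5965 0.0411 0.042 ] 0.49 [333. 182.]
punch_a [ 0.60
[... 333 characters left out ...]
40. 306.]
pommel_form [0.5962 0.0844 0.0084] 0.24 [329. 182.]
pommel_form [0.6774 0.3132 0.0044] 0.19 [334. 138.]
jar [ 0.7324  0.2409 -0.0034] 0.84 [355. 149.]
slicker [0.676  0.3157 0.0011] 0.59 [334. 139.]
{'clock': 1.0, 'joint_pos': array([ 1.0614,  0.3132,  0.0461,  1.3036, -0.    ,  1.4312]), 'qvel': array([-0.0017,  0.0014,  0.0007, -0.0006, -0.0012, -0.0014]), 'tau': array([ -0.0005, -48.0477,  29.8816,   0.0003,  -0.0002,   0.    ]), 'tcp_pos': array([0.2078, 0.5362, 0.2313]), 'orientation': array([0.    , 0.1838, 0.983 , 0.    ]), 'wrist_force': array([ 0.1048,  0.5425, -0.5425]), 'ft_torque': array([-0.0507,  0.0078,  0.0573]), 'grip_force': 0.0, 'finger_gap': 0.08541985659978078}
```

View pics/top1.png

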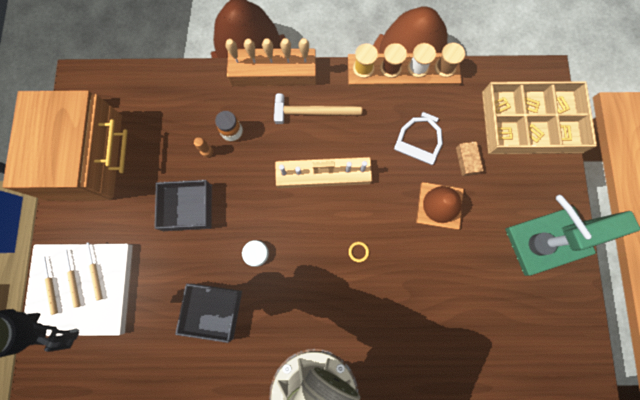

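View pics/side1.png

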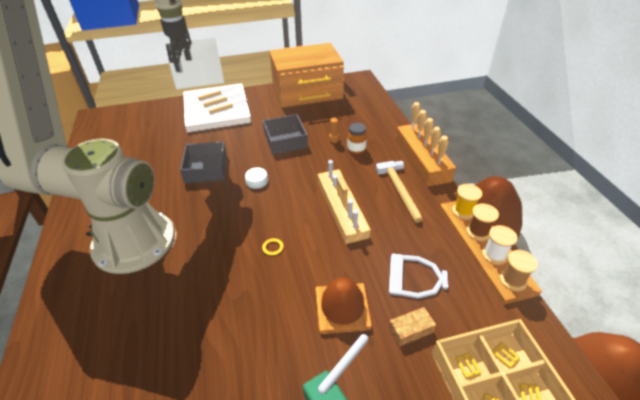

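Run:
```python
import cv2,numpy as np
a=cv2.imread('pics/top1.png')[140:210,265:385];b=cv2.imread('pics/side1.png')[150:250,290:400]
a=cv2.resize(a,None,fx=5,fy=5,interpolation=2)[:, :600];b=cv2.resize(b,(275,250),interpolation=2)
b=cv2.resize(cv2.imread('pics/side1.png')[155:245,310:375],None,fx=2.5,fy=2.5,interpolation=2)
o=np.zeros((350+b.shape[0],600,3),np.uint8);o[:350]=a;o[350:,:b.shape[1]]=b
cv2.imwrite('pics/crop1.png',o)
```

```text
(no output)
```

View pics/crop1.png

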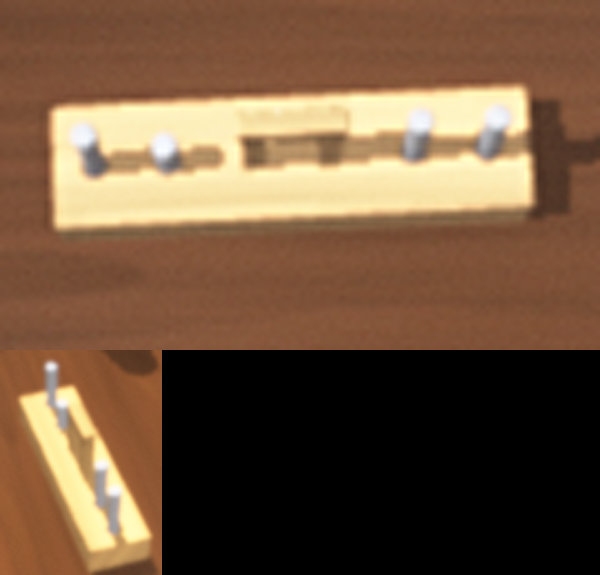

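The four upright rods in the top view are at (283,170), (298,170), (348,168) and (361,167). The one at (298,170) is clearly the shortest in both views of the crop, so it is the stub, second from the left.

There are two dark boxes, at (181,205) and (208,313). The first lies farthest left (y ≈ 0.366), so it is the scrap box.

```bash
cat >> h.py <<'E'
from scipy.spatial.transform import Rotation as Ro
def go(X,yaw_deg=None):
    "shift (tool mm) and turn (10 deg) from the measured pose to tool-down at X with tool y at yaw"
    s=env.get_state(); w,x,y,z=s['orientation']; R=Ro.from_quat([x,y,z,w])
    sh=R.inv().apply(np.array(X)-s['tcp_pos'])*1000; t=np.zeros(3)
    if yaw_deg is not None:
        a=np.radians(yaw_deg); Y=[np.cos(a),np.sin(a),0]; Z=[0,0,-1]
        T=Ro.from_matrix(np.c_[np.cross(Y,Z),Y,Z]); t=(R.inv()*T).as_rotvec(degrees=True)/10
    print('t',round(s['clock'],2),'tcp',s['tcp_pos'].round(4),'shift',sh.round(1),'turn',t.round(2),'F',s['wrist_force'].round(1),'gap',round(s['finger_gap'],4),'grip',round(float(s['grip_force']),1))
E
python3 -c "
from h import *
go([.5972,.0391,.20],2.85)"
```

```text
t 1.0 tcp [0.2078 0.5362 0.2313] shift [-542.7 -322.8   31.3] turn [ 0.  -0.   6.6] F [ 0.1  0.5 -0.5] gap 0.0854 grip 0.0
```

Request:
move_arm([
  [[-543, -323, 31], [0, 0, 6.6], -1],
  [[-543, -323, 31], [0, 0, 6.6], -1],
  [[-543, -323, 31], [0, 0, 6.6], -1],
  [[-543, -323, 31], [0, 0, 6.6], -1],
  [[-543, -323, 31], [0, 0, 6.6], -1],
])

```text
clock: 1.62
tcp_pos: [0.4014, 0.2889, 0.2162]
orientation: [0.0, 0.61, 0.792, 0.001]
wrist_force: [1.0, 0.5, -0.9]
finger_gap: 0.0852
grip_force: 0.0
```

```bash
python3 -c "
from h import *
go([.5972,.0391,.20],2.85)"
```

```text
t 1.62 tcp [0.4014 0.2889 0.2162] shift [-291.4  125.7   16.2] turn [ 0.01 -0.    1.19] F [ 1.   0.5 -0.9] gap 0.0852 grip 0.0
```

Request:
move_arm([
  [[-291, 126, 16], [0, 0, 1.2], -1],
  [[-291, 126, 16], [0, 0, 1.2], -1],
  [[-291, 126, 16], [0, 0, 1.2], -1],
  [[-291, 126, 16], [0, 0, 1.2], -1],
  [[-291, 126, 16], [0, 0, 1.2], -1],
])

```text
clock: 2.25
tcp_pos: [0.5958, 0.0444, 0.2003]
orientation: [0.0, 0.688, 0.726, 0.0]
wrist_force: [1.1, 0.9, 1.3]
finger_gap: 0.0854
grip_force: 0.0
```

Run:
```python
from h import *
go([.5972,.0391,.11],2.85)
for n in('top','side'):
    p=shot(n,n+'2.png')
    for t in('carrier','handle','stub','punch_a'):
        for d in env.landmark_of(t,p): print(n,t,np.round(d['centre'],4),round(d['confidence'],2))
im=cv2.imread('pics/side2.png')[100:260,260:420]
cv2.imwrite('pics/crop2.png',cv2.resize(im,None,fx=3.5,fy=3.5,interpolation=2))
```

```text
t 2.25 tcp [0.5958 0.0444 0.2003] shift [-5.3  1.  90.3] turn [ 0.   -0.    0.02] F [1.1 0.9 1.3] gap 0.0854 grip 0.0
top carrier [ 0.5987 -0.0335  0.    ] 0.73
top handle [ 0.6034 -0.0299  0.0952] 0.97
top punch_a [ 0.6047 -0.1403  0.0096] 0.49
top punch_a [ 0.6066 -0.0968  0.0082] 0.38
side carrier [ 6.008e-01 -3.050e-02  4.000e-04] 0.92
side carrier [0.5979 0.0428 0.044 ] 0.73
side stub [ 0.3744 -0.1267 -0.0027] 0.52
side stub [0.5974 0.0376 0.0119] 0.37
side punch_a [ 0.6097 -0.1409  0.0064] 0.63
side punch_a [0.5954 0.0794 0.0089] 0.59
side punch_a [ 0.7115 -0.3288 -0.0036] 0.46
side punch_a [ 0.644  -0.4545  0.0025] 0.22
```

View pics/crop2.png

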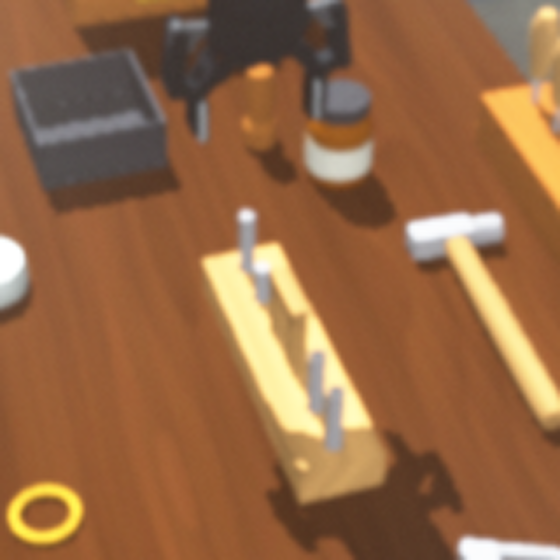

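The crop shows the gripper above the carrier, with the stub second from the far end at crop (262,280). The measurements agree, so I'm descending.

Request:
move_arm([
  [[0, 1, 40], [0, 0, 0], -1],
  [[0, 1, 80], [0, 0, 0], -1],
  [[0, 1, 80], [0, 0, 0], -1],
])

```text
clock: 3.12
tcp_pos: [0.5926, 0.0473, 0.1175]
orientation: [-0.003, 0.687, 0.726, -0.002]
wrist_force: [-0.3, -1.1, 0.2]
finger_gap: 0.0855
grip_force: 0.0
```

```bash
python3 -c "
from h import *
go([.5977,.0391,.041],2.85)"
```

```text
t 3.12 tcp [0.5926 0.0473 0.1175] shift [-8.5  5.2 76.5] turn [-0.04 -0.    0.03] F [-0.3 -1.1  0.2] gap 0.0855 grip 0.0
```

Request:
move_arm([
  [[-8, 5, 10], [0, 0, 0], -1],
  [[-8, 5, 10], [0, 0, 0], -1],
  [[-8, 5, 10], [0, 0, 0], -1],
])

```text
clock: 3.5
tcp_pos: [0.6019, 0.0383, 0.1114]
orientation: [0.001, 0.688, 0.726, 0.001]
wrist_force: [0.1, 0.5, 0.7]
finger_gap: 0.0857
grip_force: 0.0
```

```bash
python3 -c "
from h import *
go([.5977,.0391,.041],2.85)"
```

```text
t 3.5 tcp [0.6019 0.0383 0.1114] shift [ 1.  -4.3 70.4] turn [0.01 0.   0.02] F [0.1 0.5 0.7] gap 0.0857 grip 0.0
```

Request:
move_arm([
  [[0, -1, 20], [0, 0, 0], -1],
  [[0, -1, 40], [0, 0, 0], -1],
  [[0, -1, 40], [0, 0, 0], -1],
  [[0, -1, 40], [0, 0, 0], -1],
])

```text
clock: 4.0
tcp_pos: [0.6007, 0.0385, 0.0714]
orientation: [0.001, 0.688, 0.726, 0.001]
wrist_force: [0.1, -0.4, 0.2]
finger_gap: 0.0853
grip_force: 0.0
```

```bash
python3 -c "
from h import *
go([.5977,.0391,.041],2.85)"
```

```text
t 4.0 tcp [0.6007 0.0385 0.0714] shift [ 0.8 -3.  30.4] turn [0.01 0.   0.02] F [ 0.1 -0.4  0.2] gap 0.0853 grip 0.0
```

Request:
move_arm([
  [[0, -3, 15], [0, 0, 0], -1],
  [[0, -3, 29], [0, 0, 0], -1],
  [[0, -3, 29], [0, 0, 0], 0],
  [[0, -3, 29], [0, 0, 0], 0.4],
  [[0, -3, 29], [0, 0, 0], 0.4],
], squeeze=40)

```text
clock: 4.62
tcp_pos: [0.5975, 0.0383, 0.0416]
orientation: [0.0, 0.688, 0.726, 0.0]
wrist_force: [0.0, -0.6, 0.8]
finger_gap: 0.0321
grip_force: 0.0
```

Run:
```python
from h import *
go([.5977,.0391,.041],2.85)
p=shot('side','side3.png')
im=cv2.imread('pics/side3.png')[130:260,280:400]
cv2.imwrite('pics/crop3.png',cv2.resize(im,None,fx=4.5,fy=4.5,interpolation=2))
```

```text
t 4.62 tcp [0.5975 0.0383 0.0416] shift [0.8 0.3 0.6] turn [ 0.   -0.    0.02] F [ 0.  -0.6  0.8] gap 0.0321 grip 0.0
```

View pics/crop3.png

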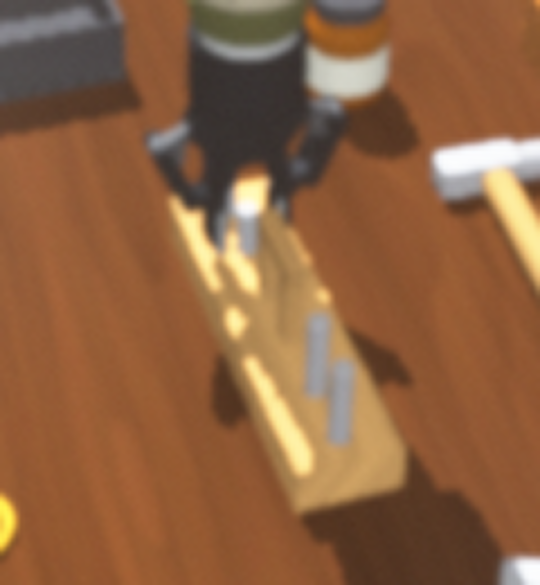

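The short stub at crop (247,225) stands between the fingers, slightly nearer the left one. I'm closing.

Request:
move_arm([
  [[0, 0, 0], [0, 0, 0], 0.7],
  [[0, 0, 0], [0, 0, 0], 1],
  [[0, 0, 0], [0, 0, 0], 1],
  [[0, 0, 0], [0, 0, 0], 1],
], squeeze=40)

```text
clock: 5.18
tcp_pos: [0.5975, 0.0383, 0.0417]
orientation: [0.0, 0.688, 0.726, 0.0]
wrist_force: [0.8, 0.5, 3.8]
finger_gap: 0.0128
grip_force: 39.1
```

Request:
move_arm([
  [[0, 0, -5], [0, 0, 0], 1],
  [[0, 0, -12], [0, 0, 0], 1],
  [[0, 0, -20], [0, 0, 0], 1],
  [[0, 0, -28], [0, 0, 0], 1],
  [[0, 0, -38], [0, 0, 0], 1],
])

```text
clock: 5.8
tcp_pos: [0.5965, 0.0384, 0.0798]
orientation: [-0.0, 0.688, 0.726, -0.0]
wrist_force: [-0.4, -0.0, -0.4]
finger_gap: 0.0127
grip_force: 39.1
```

Request:
move_arm([
  [[0, 0, -20], [0, 0, 0], 1],
  [[0, 0, -45], [0, 0, 0], 1],
  [[0, 0, -75], [0, 0, 0], 1],
  [[0, 0, -90], [0, 0, 0], 1],
])

```text
clock: 6.3
tcp_pos: [0.5977, 0.0383, 0.1715]
orientation: [0.001, 0.688, 0.726, 0.001]
wrist_force: [0.7, 0.3, -0.8]
finger_gap: 0.0125
grip_force: 39.1
```

Run:
```python
from h import *
go([.504,.366,.16],36)
p=shot('side','side4.png'); shot('top','top4.png')
im=cv2.imread('pics/side4.png')[70:260,260:420]
cv2.imwrite('pics/crop4.png',cv2.resize(im,None,fx=3,fy=3,interpolation=2))
```

```text
t 6.3 tcp [0.5977 0.0383 0.1715] shift [332.3 -75.9  11.2] turn [ 0.01  0.01 -3.29] F [ 0.7  0.3 -0.8] gap 0.0125 grip 39.1
```

View pics/crop4.png

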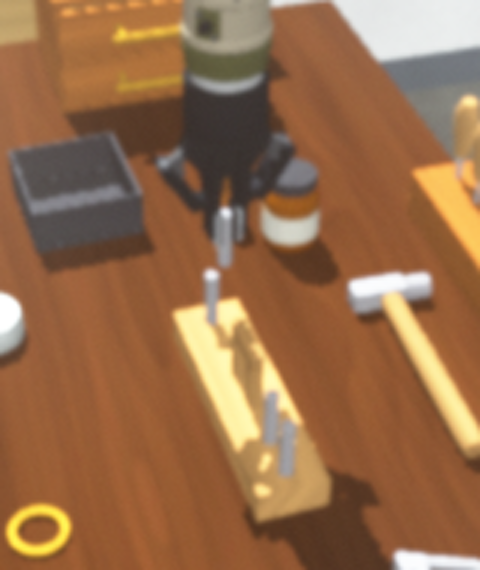

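The stub is out at crop (224,238) and the three sound punches are still standing. I'm carrying it to the box.

Request:
move_arm([
  [[50, -12, 0], [0, 0, -0.6], 1],
  [[110, -26, 2], [0, 0, -1.3], 1],
  [[170, -40, 5], [0, 0, -2.0], 1],
  [[230, -54, 8], [0, 0, -2.6], 1],
  [[290, -68, 10], [0, 0, -3.2], 1],
])

```text
clock: 7.02
tcp_pos: [0.512, 0.3256, 0.1577]
orientation: [-0.001, 0.46, 0.888, -0.001]
wrist_force: [0.9, 0.0, -1.9]
finger_gap: 0.0125
grip_force: 39.1
```

```bash
python3 -c "
from h import *
go([.504,.366,.12],36)"
```

```text
t 7.03 tcp [0.512  0.3256 0.1577] shift [37.6 16.9 37.7] turn [-0.01 -0.   -0.07] F [ 0.9  0.  -1.9] gap 0.0125 grip 39.1
```

Request:
move_arm([
  [[20, 9, 5], [0, 0, 0], 1],
  [[37, 16, 15], [0, 0, 0], 1],
  [[37, 16, 30], [0, 0, 0], 1],
  [[37, 16, 30], [0, 0, 0], 1],
  [[37, 16, 30], [0, 0, 0], 1],
])

```text
clock: 7.65
tcp_pos: [0.5058, 0.3623, 0.1291]
orientation: [-0.0, 0.462, 0.887, -0.0]
wrist_force: [-0.0, -0.1, 0.0]
finger_gap: 0.0125
grip_force: 39.1
```

Run:
```python
from h import *
go([.504,.366,.05],36)
p=shot('side','side5.png')
im=cv2.imread('pics/side5.png')[80:200,230:350]
cv2.imwrite('pics/crop5.png',cv2.resize(im,None,fx=4,fy=4,interpolation=2))
```

```text
t 7.65 tcp [0.5058 0.3623 0.1291] shift [ 4.1  0.7 79.1] turn [-0.   0.  -0.1] F [-0.  -0.1  0. ] gap 0.0125 grip 39.1
```

View pics/crop5.png

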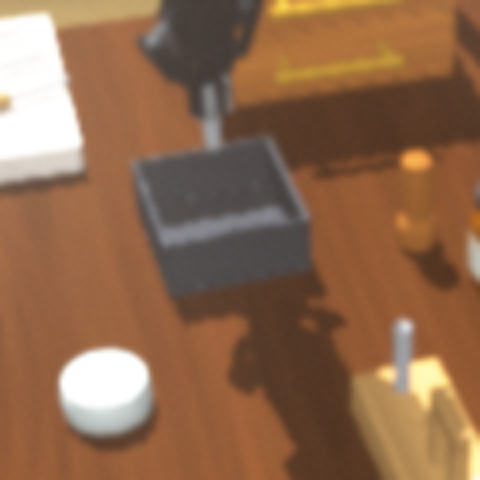

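The stub hangs above the box, at crop (212,125). I'm lowering it in.

Request:
move_arm([
  [[3, 0, 25], [0, 0, 0], 1],
  [[3, 0, 50], [0, 0, 0], 1],
  [[3, 0, 72], [0, 0, 0], 1],
  [[3, 0, 78], [0, 0, 0], 1],
  [[3, 0, 78], [0, 0, 0], 1],
])

```text
clock: 8.32
tcp_pos: [0.504, 0.3659, 0.0517]
orientation: [0.0, 0.461, 0.887, 0.0]
wrist_force: [0.1, 0.4, -0.5]
finger_gap: 0.0128
grip_force: 39.1
```

Request:
move_arm([
  [[0, 0, 0], [0, 0, 0], 0.4],
  [[0, 0, 0], [0, 0, 0], 0.4],
  [[0, 0, 0], [0, 0, 0], 0.4],
  [[0, 0, -15], [0, 0, 0], 0.4],
  [[0, 0, -35], [0, 0, 0], 0.4],
])

```text
clock: 8.95
tcp_pos: [0.5033, 0.3661, 0.0871]
orientation: [-0.0, 0.461, 0.887, -0.0]
wrist_force: [0.1, 0.7, 1.0]
finger_gap: 0.0258
grip_force: 0.0
```

Request:
move_arm([
  [[0, 0, -40], [0, 0, 0], 0.4],
  [[0, 0, -95], [0, 0, 0], 0],
  [[0, 0, -120], [0, 0, 0], -0.5],
])

```text
clock: 9.32
tcp_pos: [0.5048, 0.367, 0.2114]
orientation: [0.002, 0.461, 0.887, 0.003]
wrist_force: [-0.0, 0.6, -0.2]
finger_gap: 0.0595
grip_force: 0.0
```

Run:
```python
from h import *
P=shot('side','side6.png');T=shot('top','top6.png')
for n,p in(('side',P),('top',T)):
    for t in('carrier','handle','stub','punch_a'):
        for d in env.landmark_of(t,p): print(n,t,np.round(d['centre'],4),round(d['confidence'],2))
go([.6013,-.0196,.20],2.85)
a=cv2.resize(P['pixels'][100:250,250:390,::-1],None,fx=4,fy=4,interpolation=2)
b=cv2.resize(T['pixels'][170:240,145:225,::-1],None,fx=3,fy=3,interpolation=2)
o=np.zeros((600,800,3),np.uint8);o[:,:560]=a;o[:210,560:]=b
cv2.imwrite('pics/crop6.png',o)
```

```text
side carrier [ 6.01e-01 -3.14e-02  6.00e-04] 0.75
side stub [0.5034 0.3647 0.003 ] 0.62
side punch_a [ 0.6011 -0.1005  0.0126] 0.56
side punch_a [ 0.6055 -0.1397  0.0072] 0.55
side punch_a [0.5944 0.0807 0.0097] 0.44
top carrier [ 0.5966 -0.0295  0.0019] 0.95
top handle [ 0.6002 -0.027   0.0957] 0.76
top stub [0.5046 0.3678 0.0038] 0.44
top punch_a [ 0.6068 -0.1014  0.0078] 0.63
top punch_a [ 0.6089 -0.1392  0.0091] 0.49
top punch_a [0.5947 0.0792 0.0061] 0.48
t 9.82 tcp [0.503  0.3658 0.205 ] shift [-371.9 -141.2    5.2] turn [-0.01  0.    3.22] F [1.1 0.2 0.3] gap 0.064 grip 0.0
```

View pics/crop6.png

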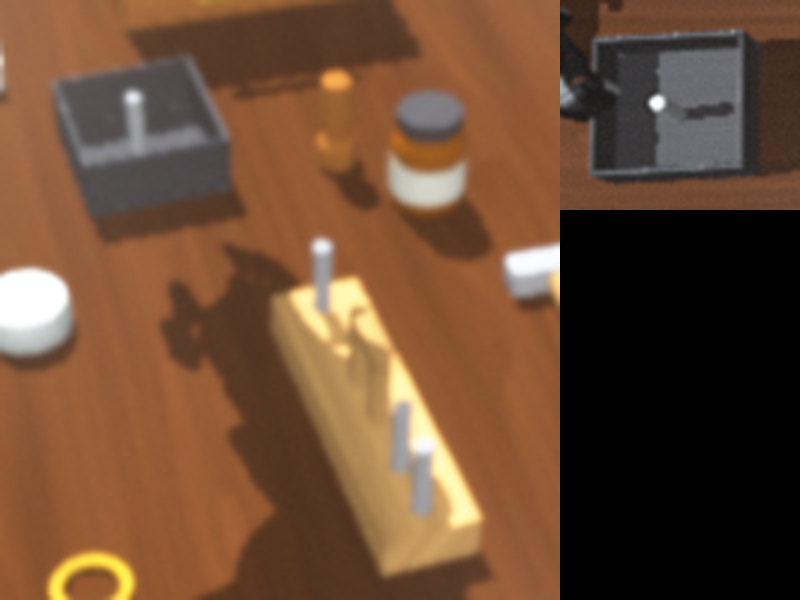

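The stub stands inside the scrap box, at crop (135,120) in the side view and (657,103) in the top view. The three sound punches are untouched. Next is the handle, gripped about 13 mm towards the fuller −y end.

```bash
python3 -c "
from h import *
go([.6013,-.0438,.17],2.85)"
```

```text
t 9.82 tcp [0.503  0.3658 0.205 ] shift [-391.7 -155.    35.2] turn [-0.01  0.    3.22] F [1.1 0.2 0.3] gap 0.064 grip 0.0
```

Request:
move_arm([
  [[-55, -22, 0], [0, 0, 0.6], -0.5],
  [[-110, -44, 0], [0, 0, 1.2], -1],
  [[-165, -65, 0], [0, 0, 1.8], -1],
  [[-220, -87, 5], [0, 0, 2.4], -1],
  [[-275, -109, 10], [0, 0, 3.0], -1],
])

```text
clock: 10.45
tcp_pos: [0.5725, 0.0767, 0.1957]
orientation: [-0.0, 0.676, 0.737, -0.0]
wrist_force: [0.5, 0.8, -0.5]
finger_gap: 0.0852
grip_force: 0.0
```

```bash
python3 -c "
from h import *
go([.6013,-.0438,.17],2.85)"
```

```text
t 10.45 tcp [0.5725 0.0767 0.1957] shift [-122.5   18.4   25.6] turn [-0.   -0.    0.21] F [ 0.5  0.8 -0.5] gap 0.0852 grip 0.0
```

Request:
move_arm([
  [[-45, 7, 5], [0, 0, 0.2], -1],
  [[-85, 13, 12], [0, 0, 0.2], -1],
  [[-115, 18, 20], [0, 0, 0.2], -1],
  [[-118, 18, 24], [0, 0, 0.2], -1],
  [[-118, 18, 24], [0, 0, 0.2], -1],
])

```text
clock: 11.08
tcp_pos: [0.6002, -0.0371, 0.1714]
orientation: [-0.001, 0.688, 0.726, -0.0]
wrist_force: [0.5, -0.8, -0.7]
finger_gap: 0.0856
grip_force: 0.0
```

```bash
python3 -c "
from h import *
go([.6013,-.0438,.075],2.85)"
```

```text
t 11.07 tcp [ 0.6002 -0.0371  0.1714] shift [-6.8  0.9 96.4] turn [-0.01 -0.01  0.02] F [ 0.5 -0.8 -0.7] gap 0.0856 grip 0.0
```

Request:
move_arm([
  [[-4, 1, 30], [0, 0, 0], -1],
  [[-6, 1, 60], [0, 0, 0], -1],
  [[-6, 1, 85], [0, 0, 0], -1],
  [[-6, 1, 96], [0, 0, 0], -1],
  [[-6, 1, 96], [0, 0, 0], 0],
], squeeze=80)

```text
clock: 11.7
tcp_pos: [0.6018, -0.0424, 0.076]
orientation: [-0.001, 0.687, 0.726, -0.0]
wrist_force: [0.5, 0.0, 0.9]
finger_gap: 0.0699
grip_force: 0.0
```

Request:
move_arm([
  [[0, 0, 0], [0, 0, 0], 0.3],
  [[0, 0, 0], [0, 0, 0], 0.3],
])

```text
clock: 11.95
tcp_pos: [0.6031, -0.0434, 0.0775]
orientation: [0.001, 0.688, 0.726, 0.001]
wrist_force: [0.1, 0.3, 0.8]
finger_gap: 0.0323
grip_force: 0.0
```

Run:
```python
from h import *
go([.6013,-.0438,.075],2.85)
P=shot('side','side7.png')
im=P['pixels'][110:260,270:410,::-1]
cv2.imwrite('pics/crop7.png',cv2.resize(im,None,fx=4,fy=4,interpolation=2))
```

```text
t 11.95 tcp [ 0.6031 -0.0434  0.0775] shift [-0.3 -1.8  2.5] turn [0.01 0.   0.03] F [0.1 0.3 0.8] gap 0.0323 grip 0.0
```

View pics/crop7.png

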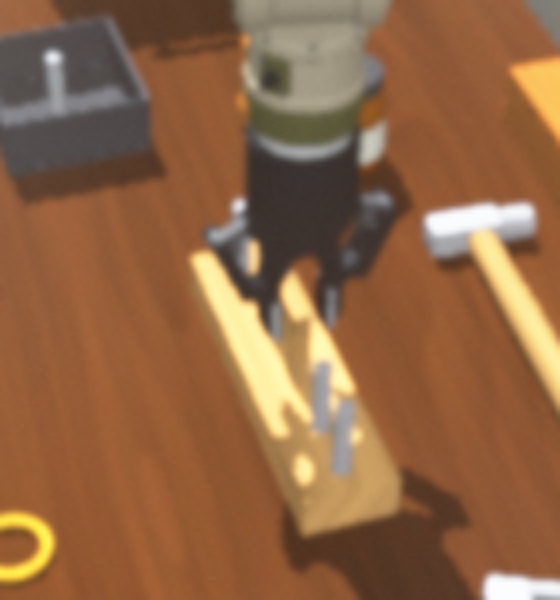

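The bar is between the fingers, around crop (297,330), and the grip point lies towards the two-punch end. I'm closing and lifting slowly.

Request:
move_arm([
  [[0, -1, 1], [0, 0, 0], 0.6],
  [[0, -1, 1], [0, 0, 0], 1],
  [[0, -1, 1], [0, 0, 0], 1],
  [[0, -1, 1], [0, 0, 0], 1],
], squeeze=80)

```text
clock: 12.5
tcp_pos: [0.6016, -0.0435, 0.0758]
orientation: [0.0, 0.688, 0.726, 0.0]
wrist_force: [-0.5, 0.9, 5.0]
finger_gap: 0.0126
grip_force: 79.3
```

Request:
move_arm([
  [[0, 0, -1], [0, 0, 0], 1],
  [[0, 0, -3], [0, 0, 0], 1],
  [[0, 0, -6], [0, 0, 0], 1],
  [[0, 0, -10], [0, 0, 0], 1],
  [[0, 0, -10], [0, 0, 0], 1],
])

```text
clock: 13.12
tcp_pos: [0.6014, -0.0434, 0.0854]
orientation: [0.0, 0.688, 0.726, 0.0]
wrist_force: [0.1, -0.4, -8.6]
finger_gap: 0.0126
grip_force: 78.0
```

Run:
```python
from h import *
go([.6013,-.0438,.075],2.85); s=env.get_state(); print(s['ft_torque'])
```

```text
t 13.12 tcp [ 0.6014 -0.0434  0.0854] shift [-0.4 -0.1 10.4] turn [ 0.   -0.    0.03] F [ 0.1 -0.4 -8.6] gap 0.0126 grip 78.0
[-0.01031704 -0.00220372 -0.00020505]
```

The carrier is fully carried (8.6 N) and the moment is close to zero, so it is balanced. I'm raising it the rest of the way.

Request:
move_arm([
  [[0, 0, -4], [0, 0, 0], 1],
  [[0, 0, -12], [0, 0, 0], 1],
  [[0, 0, -21], [0, 0, 0], 1],
  [[0, 0, -30], [0, 0, 0], 1],
  [[0, 0, -39], [0, 0, 0], 1],
])

```text
clock: 13.75
tcp_pos: [0.6014, -0.0435, 0.1252]
orientation: [0.0, 0.688, 0.726, 0.0]
wrist_force: [1.6, 0.0, -7.9]
finger_gap: 0.0125
grip_force: 78.1
```

Request:
move_arm([
  [[0, 0, -9], [0, 0, 0], 1],
  [[0, 0, -18], [0, 0, 0], 1],
  [[0, 0, -27], [0, 0, 0], 1],
  [[0, 0, -36], [0, 0, 0], 1],
  [[0, 0, -43], [0, 0, 0], 1],
])

```text
clock: 14.38
tcp_pos: [0.6014, -0.0435, 0.1679]
orientation: [0.0, 0.688, 0.726, 0.0]
wrist_force: [0.0, 0.1, -7.4]
finger_gap: 0.0128
grip_force: 78.2
```

Request:
move_arm([
  [[0, 0, -5], [0, 0, 0], 1],
  [[0, 0, -9], [0, 0, 0], 1],
  [[0, 0, -10], [0, 0, 0], 1],
  [[0, 0, -10], [0, 0, 0], 1],
  [[0, 0, -10], [0, 0, 0], 1],
])

```text
clock: 15.0
tcp_pos: [0.6011, -0.0434, 0.1769]
orientation: [-0.0, 0.688, 0.726, -0.0]
wrist_force: [0.8, 0.2, -7.1]
finger_gap: 0.0126
grip_force: 78.1
```

Run:
```python
from h import *
go([.6013,-.0438,.175],2.85); s=env.get_state(); print(s['ft_torque'])
P=shot('side','side8.png');T=shot('top')
for n,p in(('side',P),('top',T)):
    for t in('carrier','punch_a','stub'):
        for d in env.landmark_of(t,p): print(n,t,np.round(d['centre'],4),round(d['confidence'],2))
im=P['pixels'][90:240,260:400,::-1]
cv2.imwrite('pics/crop8.png',cv2.resize(im,None,fx=4,fy=4,interpolation=2))
```

```text
t 15.0 tcp [ 0.6011 -0.0434  0.1769] shift [-0.4  0.2  1.9] turn [-0.   -0.    0.02] F [ 0.8  0.2 -7.1] gap 0.0126 grip 78.1
[-0.04867071 -0.01126634 -0.0124007 ]
side carrier [ 0.6012 -0.03    0.1013] 0.93
side carrier [ 0.6012 -0.0299  0.1968] 0.52
side punch_a [ 0.6071 -0.1431  0.1105] 0.68
side punch_a [ 0.6    -0.1002  0.1116] 0.56
side stub [0.5047 0.3604 0.0053] 0.44
side stub [ 0.6431 -0.4512  0.0018] 0.37
top punch_a [ 0.6052 -0.1386  0.1109] 0.63
top stub [0.5046 0.3668 0.0041] 0.43
```

View pics/crop8.png

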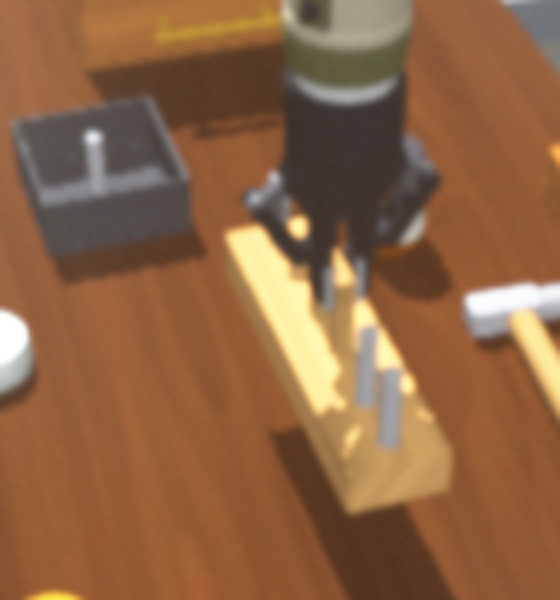

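The carrier hangs about 10 cm up and level. Two punches show at crop (366,365) and (390,410), and the third is hidden behind the gripper. The stub is in the box. I'll let it settle, then hand in.

Request:
move_arm([
  [[0, 0, 0], [0, 0, 0], 1],
  [[0, 0, 0], [0, 0, 0], 1],
  [[0, 0, 0], [0, 0, 0], 1],
  [[0, 0, 0], [0, 0, 0], 1],
  [[0, 0, 0], [0, 0, 0], 1],
])

```text
clock: 16.02
tcp_pos: [0.6012, -0.0434, 0.1772]
orientation: [-0.0, 0.688, 0.726, 0.0]
wrist_force: [1.3, 0.4, -7.8]
finger_gap: 0.0125
grip_force: 78.1
```

```bash
python3 -c "
from h import *
p=shot('side')
print([(d['centre'],d['confidence']) for d in env.landmark_of('carrier',p)[:1]])
print(env.hand_in())"
```

```text
[([0.5977, -0.0298, 0.1007], 0.77)]
the job is handed in; nothing more can be done
None
```

I handed the job in at about 16 s: the stub is in the leftmost scrap box and the carrier is held level and still about 10 cm up, with two sound punches seen standing and the third, last seen standing before the lift, hidden behind the gripper in the final view.

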